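# Lock the photo turntable with its catch

## Robot

A 6-joint arm with a two-finger parallel gripper is mounted at the origin on a cart in front of the work surface, level with it; the furniture and walls round the work are solid. World frame = base frame: x ahead of the robot, y to its left, z up, the work surface at z = 0. Lengths are in m, angles in degrees, forces in N, time in s.
With the tool pointing down it reaches from about 0.275 to 0.85 m from the base axis. Payload 19 kg.
Tool frame: the origin (TCP) lies midway between the tips of the shut fingers; the grasp point (between the pads) lies 19 mm behind it; z points along the fingers, y is the line along which they close (so a half turn about z gives the same grasp; the last joint's range is limited). The gripper opens to 85 mm and grips with 20 to 120 N. Pads are 22 mm wide; open, the fingers measure 114 mm over their backs; the gripper's body (76 mm by 85 mm) begins 54 mm behind the grasp point. The pads swing forward as they close: fully open they stand 13 mm farther back than shut.
Start: joints at [-76.834, 8.623, 82.357, -0, 89.026, -7.678], TCP at [0.205, -0.537, 0.231] pointing down, gripper open.
Joint ranges: [-160.23, 160.23], [-39.13, 120.54], [6.94, 153.29], [-79.49, 259.48], [9.18, 160.14], [-161.06, 161.06]. Speed limits (degrees/s): [108.29, 108.29, 127.2, 172.46, 172.46, 172.46].

## Interface

Orientations are given as a 3x3 rotation matrix whose columns are the frame's x, y, z axes.
In Python, from rig import env, eyes, status, order gives the robot as it stands (env), with the cameras (eyes), the readings (status) and the job (order).
- The arm moves only by the tool run_rows, called after "Emit:" in YAML: its name, and indented under it one key for each argument. Schema: {"type":"object","properties":{"steps":{"type":"array","items":{"type":"array","items":{"type":"array","items":{"type":"number"},"minItems":6,"maxItems":6},"minItems":1,"maxItems":10},"minItems":1,"maxItems":1},"finger_gap":{"type":"number"},"only":{"type":"string"},"quiet":{"type":"boolean"},"lines":{"type":"string"}},"required":["steps"],"additionalProperties":false}. steps is a list that holds a single list of rows (three levels of brackets), with 1 to 10 rows, each of 6 numbers: dx, dy, dz in m, then a rotation vector rx, ry, rz in degrees; each row shifts and turns the commanded pose from where the row before left it, along the tool's axes as they then stand; what a row does not reach is not made up. A row lasts 1/8 s, in which the tool goes at most 0.0625 m and 10.7 degrees, less where a joint would pass 70% of its speed; a pose out of reach is approached as far as the arm can. finger_gap is the opening from 0.0 (shut) to 1.0 (fully open), set as the call begins (left out keeps the last). The fingers move at their own pace and stop on an object; the grip force is fixed at half the most. Time passes only in rows, so rows that do not move let the fingers close. The tool returns the time, the measured TCP pose, the force, the opening and the grip force at its end. only (a regular expression) keeps the lines of the reply that match it, lines (a string "A,B") keeps lines A to B, and quiet returns only ok. Input that does not fit is refused with a message, and nothing moves.
- status.read_state(): the state, without advancing time (a new reading comes with each control period).
- eyes.camera(name): name is "scene" or "top" or "wrist"; returns the picture (384x512x3 uint8, red, green, blue); there is no depth.
- eyes.get_calibration(name): a dict with "mtx" (3x3 intrinsics, pixels), "extrinsics" (4x4, takes a point from camera to world coordinates); the wrist camera has in their place "hand_eye" (4x4, takes a point from camera to tool coordinates, whose origin is the TCP and whose axes are the flange's). Camera axes: x right, y down, z forward; pixel columns grow to the right and rows downward; lengths in m; the calibration is good to about 2 mm. The wrist camera is an equidistant fisheye: a pixel r from the principal point sees the ray r / f radians off the axis. A picture is of the moment at which its call begins: read the wrist's pose just before it. get_calibration takes no time and is no camera call.
- order.sign_off(): hands the job in; it is judged then, once.
The state is a dict: "t": time; "joints": joint angles; "qvel": joint speeds; "tau": joint torques, N m; "tool_pos": TCP position; "tool_rot": TCP orientation; "wrist_force": force on the tool from outside, world axes, zero at the start; "wrist_torque": the same for the moment, N m; "gripper_width": opening from 0.0 (shut) to 1.0 (fully open); "finger_force": force on a finger pad.
Only numpy, scipy, OpenCV 4.12 (cv2) and the standard library are available. Lean on these libraries where they do the work, as an engineer would, in place of code of your own. Each camera call takes 0.05 s, during which the arm holds its last target. There are 200 camera calls.

## Task

Lock the small photo turntable on the desk: fold its flip-over catch down onto the rim of the round plate, then push the plate round slowly by one of its studs, clockwise seen from above, until the notch in the rim comes under the catch and the tooth drops in. Push on gently until you feel the tooth stop the plate, lean on the stud for a good half second with about 10 N (never more than 18 N on the plate), then let go. Leave the catch down in the notch and the small things round it where they are.

Things in the scene. Friction and masses are not known exactly. Their poses are not given: they have to be found in the camera images.
- turn_base: Grey round base of the turntable, 196 mm across, 10 mm high, fixed to the desk. Origin: centre of its underside, on the turning axis; z up; +y points to the catch, which stands on a 44 mm wide tongue reaching 140 mm from the axis, its hinge line along x between cheeks 40 mm high, 32 mm wide over all. The round steel spindle end in the plate's middle, 24 mm thick, tops out at z 40 mm.
- plate: Round wooden plate, 180 mm across, 14 mm thick, cork on top, turning on the base's spindle (top face 26 mm above the desk). About 3 N at a stud turns it; it stays where it is left. Origin: centre of its underside; z up; +y points to its notch, which starts 0.5 to 1.4 rad counter-clockwise of the catch (end stops at 1.7 and -0.5). Locked, its +y is within 0.17 rad of the base's +y.
- notch (a point): Middle of the mouth of the plate's only notch, on the top face, 82 mm from the axis. The notch is a slot 16 mm wide (along the rim), cut through the plate's full thickness from 72 mm radius outwards.
- stud_mid (a point): Top centre of the middle stud, straight across from the notch (plate frame: x 0, y -74 mm). Three upright steel studs, 10 mm thick, stand 22 mm above the plate (to 48 mm above the desk) at 74 mm radius, at 120, 180 and 240 degrees from the notch; none passes under the catch on the clockwise way.
- catch (a joint): Hinge angle of the catch, rad. 2.1: open, leaning outwards 30 degrees past upright, resting by its weight. Swung inwards to below about 1.2 it falls towards the plate. About 0.34: tooth riding on the rim. 0: tooth fully down in the notch. The steel arm is 14 mm wide, 6 mm thick, 57 mm long from its hinge, with a cross bar at its end, about 80 mm above the desk when open.
- catch_place (a point): Nominal middle of the catch's hinge (base frame: y 115, z 34 mm). The catch with its post really stands up to 8 mm to either side of it (along base x), not measured: where it stops the plate must be felt. Its dark tooth is 8 mm wide, 10 mm radially, 15 mm long, 83 mm from the axis when closed; in the notch it has 8 mm of play in all, then stops the plate hard.
- eraser: Small eraser, 21x48x11 mm, bystander to the right of the turntable; origin under its centre.
- sharpener: Small metal pencil sharpener, 16x26x12 mm, bystander on the right; origin under its centre.
- glass_weight: Round glass paperweight, 72 mm across, 49 mm high, bystander at the front left; origin under its centre.

How it is judged:
By the outcome, as a careful person would: the job done as asked, in the order asked, and still so for the second after the job is handed in, with the robot touching nothing.
It also fails if it takes over 58 s, if anything falls off the work surface, if the arm or the gripper's body presses on something with over 40 N, if the wrist force passes 120 N, or if a joint passes its speed limit or range.

## Working session

There is one attempt and no reset: what is moved stays moved. The work goes in short steps, Python scripts to look and compute and a tool call to move; the robot and the scene stay as the last step left them, time stands still between calls to the robot, and variables do not carry over. Pictures are saved under pics/ and viewed, at most 10 in all, crops included, and the job is handed in when it is done.

```bash
ls; mkdir -p pics
```

Run:
```python
from rig import env, eyes, status, order
import cv2,numpy as np
for n in ("top","scene"):
    im=eyes.camera(n); cv2.imwrite(f"pics/{n}0.png",im[:,:,::-1])
    c=eyes.get_calibration(n); print(n,c["mtx"].round(1).tolist(),c["extrinsics"].round(4).tolist())
s=status.read_state(); print(s["t"],s["tool_rot"],s["tool_pos"])
```

```text
pics
rig.py
top [[353.2, 0.0, 258.5], [0.0, 353.2, 190.6], [0.0, 0.0, 1.0]] [[-0.0219, -0.9867, 0.1613, 0.3911], [-0.9997, 0.0193, -0.0174, -0.0077], [0.0141, -0.1616, -0.9867, 0.902], [0.0, 0.0, 0.0, 1.0]]
scene [[467.9, 0.0, 267.0], [0.0, 467.9, 187.7], [0.0, 0.0, 1.0]] [[-0.8315, -0.3726, 0.412, -0.005], [-0.5554, 0.5677, -0.6076, 0.8174], [-0.0075, -0.7341, -0.679, 0.9701], [0.0, 0.0, 0.0, 1.0]]
0.1 [[ 9.34562671e-01  3.55798467e-01 -2.53641002e-04]
 [ 3.55798532e-01 -9.34562100e-01  1.04198194e-03]
 [ 1.33692310e-04 -1.06404252e-03 -9.99999425e-01]] [ 0.20452551 -0.5371709   0.23075242]
```

View pics/top0.png

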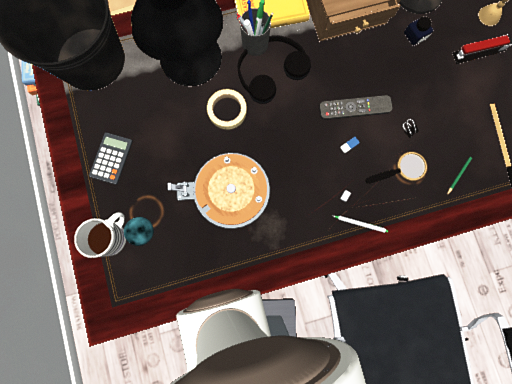

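View pics/scene0.png

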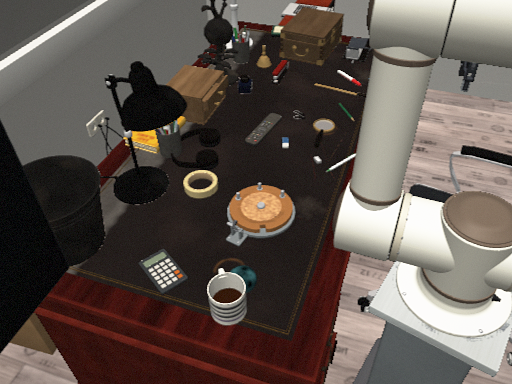

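The top view shows the plate centred near (232,190), the catch at left (180,188), the notch near (206,209), and studs near (227,160), (253,169) and (259,199). I'll enlarge it to measure.

Create h.py:
```python
from rig import env, eyes, status, order
import cv2,numpy as np
def ray(n,u,v,z):
    c=eyes.get_calibration(n);K=c["mtx"];E=c["extrinsics"]
    d=E[:3,:3]@np.linalg.inv(K)@np.array([u,v,1.]);o=E[:3,3]
    return (o+d*(z-o[2])/d[2])
```

Run:
```python
from h import *
im=np.mean([eyes.camera("top").astype(float) for _ in range(3)],0).astype(np.uint8)
cv2.imwrite("pics/crop1.png",cv2.resize(im[140:240,155:285,::-1],None,fx=6,fy=6,interpolation=cv2.INTER_CUBIC))
hsv=cv2.cvtColor(im,cv2.COLOR_RGB2HSV)
m=((hsv[...,0]>5)&(hsv[...,0]<25)&(hsv[...,1]>70)&(hsv[...,2]>140)).astype(np.uint8)
m[:140]=0;m[240:]=0;m[:,:185]=0;m[:,285:]=0
cs,_=cv2.findContours(m,0,1);c=max(cs,key=cv2.contourArea);e=cv2.fitEllipse(cv2.convexHull(c));print(e,ray("top",*e[0],.026))
```

```text
((230.69851684570312, 188.8842315673828), (70.62777709960938, 71.39409637451172), 79.95581817626953) [0.53997089 0.04651677 0.026     ]
```

View pics/crop1.png

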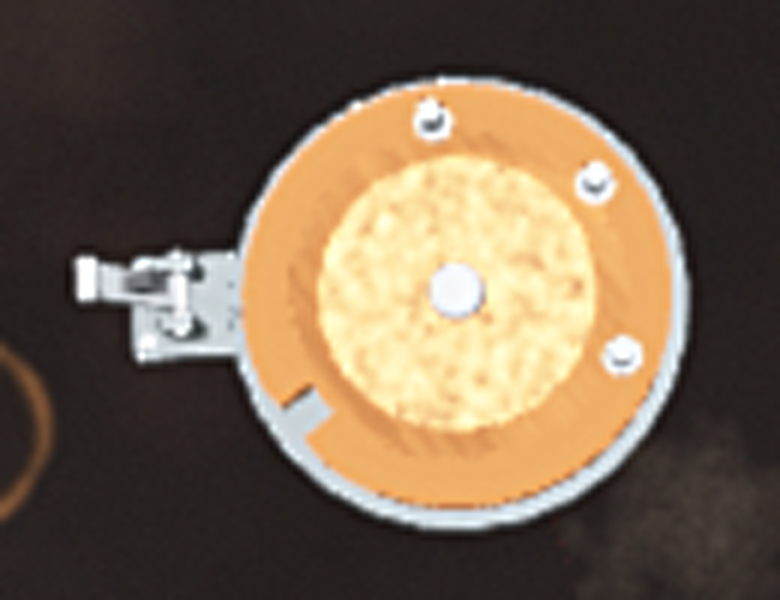

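The crop shows the spindle at (457,291), stud tops at (431,118), (596,182) and (622,354), and the notch around (305,410). The catch bar is at (87,279), and the cheeks are at (180,262) and (182,328).

Run:
```python
from h import *
P={}
for k,u,v,z in [("spin",457,291,.04),("sA",431,118,.048),("sMid",596,182,.048),("sC",622,354,.048),("notch",300,414,.026),("bar",87,279,.08),("ck1",180,262,.04),("ck2",182,328,.04),("tg1",236,253,.01),("tg2",236,358,.01),("tgo1",137,358,.01)]:
    P[k]=ray("top",155+u/6-.4,140+v/6-.4,z);d=P[k]-P["spin"]
    print(k,P[k].round(4),"r",np.hypot(*d[:2]).round(4),"az",np.degrees(np.arctan2(d[1],d[0])).round(1))
s=status.read_state();print(s["t"],s["wrist_force"],eyes.get_calibration("wrist")["hand_eye"].round(3).tolist())
```

```text
spin [0.5396 0.0455 0.04  ] r 0.0 az 0.0
sA [0.611 0.055 0.048] r 0.0721 az 7.6
sMid [ 0.5826 -0.0127  0.048 ] r 0.0724 az -53.5
sC [ 0.5109 -0.0218  0.048 ] r 0.0732 az -113.1
notch [0.4915 0.1118 0.026 ] r 0.0819 az 125.9
bar [0.5403 0.188  0.08  ] r 0.1425 az 89.7
ck1 [0.5539 0.1594 0.04  ] r 0.1149 az 82.8
ck2 [0.5264 0.1583 0.04  ] r 0.1136 az 96.7
tg1 [0.563  0.1415 0.01  ] r 0.0988 az 76.3
tg2 [0.5177 0.1411 0.01  ] r 0.0981 az 102.8
tgo1 [0.5186 0.1829 0.01  ] r 0.1391 az 98.7
0.25 [-0.00120367  0.10146494 -0.15473732] [[0.001, -0.951, -0.31, 0.08], [1.0, 0.0, 0.001, -0.001], [-0.0, -0.31, 0.951, -0.142], [0.0, 0.0, 0.0, 1.0]]
```

Emit:
run_rows:
  steps:
    - [[0,0,0,0,0,7],[0,0,0,0,0,7],[0,0,0,0,0,6.8],[0.022,-0.05,0,0,0,0],[0.022,-0.05,0,0,0,0],[0.022,-0.05,0,0,0,0],[0.022,-0.05,0,0,0,0],[0.022,-0.05,0,0,0,0],[0.022,-0.05,0,0,0,0],[0.022,-0.05,0,0,0,0]]
  finger_gap: 0

```text
t: 1.5
tool_pos: [0.3586, -0.1856, 0.2315]
tool_rot: [[1.0, 0.0, 0.001], [0.0, -1.0, -0.0], [0.001, 0.0, -1.0]]
wrist_force: [0.9, -0.6, 0.1]
gripper_width: -0.004
finger_force: 0.0
```

Emit:
run_rows:
  steps:
    - [[0.0228,-0.051,0,0,0,0],[0.0228,-0.051,0,0,0,0],[0.0228,-0.051,0,0,0,0],[0.0228,-0.051,0,0,0,0],[0.0228,-0.051,0,0,0,0],[0.0228,-0.051,0,0,0,0],[0.0228,-0.051,0,0,0,0],[0.0228,-0.051,0,0,0,0],[0,0,0.05,0,0,0],[0,0,0,0,0,0]]

```text
t: 2.75
tool_pos: [0.5388, 0.2209, 0.1781]
tool_rot: [[1.0, 0.002, -0.006], [0.002, -1.0, -0.002], [-0.006, 0.002, -1.0]]
wrist_force: [-0.1, -0.3, 0.6]
gripper_width: 0.002
finger_force: 0.0
```

Run:
```python
from h import *
im=eyes.camera("wrist"); cv2.imwrite("pics/w1.png",im[:,:,::-1])
```

```text
(no output)
```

View pics/w1.png

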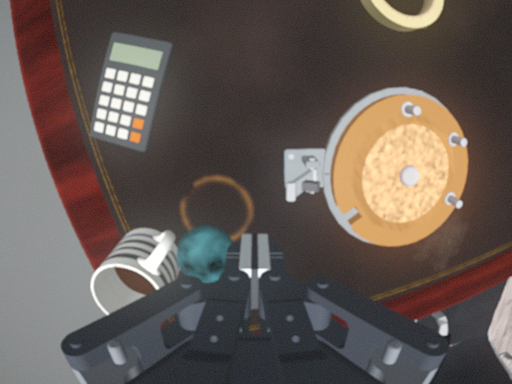

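The wrist view shows the shut fingertips at (258,245), clear of the glass weight at (205,250). The open catch is at (305,180), so I'll lower the tool outside it.

Emit:
run_rows:
  steps:
    - [[0.001,0,0.04,0,0,0],[0,0,0.04,0,0,0],[0,0,0.028,0,0,0],[0,0,0,0,0,0],[0,0.008,0,0,0,0],[0,0.008,0,0,0,0],[0,0.008,0,0,0,0]]

```text
t: 3.68
tool_pos: [0.5432, 0.1979, 0.0768]
tool_rot: [[1.0, 0.001, 0.005], [0.001, -1.0, 0.004], [0.005, -0.004, -1.0]]
wrist_force: [-4.7, 18.6, 39.3]
gripper_width: -0.003
finger_force: 18.4
```

Emit:
run_rows:
  steps:
    - [[0,0.008,0,0,0,0],[0,0.008,0,0,0,0],[0,0.008,0,0,0,0]]

```text
t: 4.05
tool_pos: [0.5451, 0.1736, 0.0809]
tool_rot: [[1.0, 0.001, 0.012], [0.001, -1.0, 0.003], [0.012, -0.003, -1.0]]
wrist_force: [-10.2, -1.6, 67.7]
gripper_width: -0.002
finger_force: 25.9
```

Emit:
run_rows:
  steps:
    - [[0,0,-0.015,0,0,0],[0,0,0,0,0,0]]

```text
t: 4.3
tool_pos: [0.5422, 0.1725, 0.0902]
tool_rot: [[1.0, 0.0, 0.003], [0.0, -1.0, 0.001], [0.003, -0.001, -1.0]]
wrist_force: [-0.0, 0.6, -0.5]
gripper_width: -0.004
finger_force: 0.0
```

Run:
```python
from h import *
im=eyes.camera("wrist"); im2=eyes.camera("scene"); cv2.imwrite("pics/w2.png",np.vstack([im[80:,100:500,::-1],cv2.resize(im2[160:300,160:340,::-1],(400,296))]))
print(ray("top",138,231,.03))
```

```text
[0.43931408 0.27352693 0.03      ]
```

View pics/w2.png

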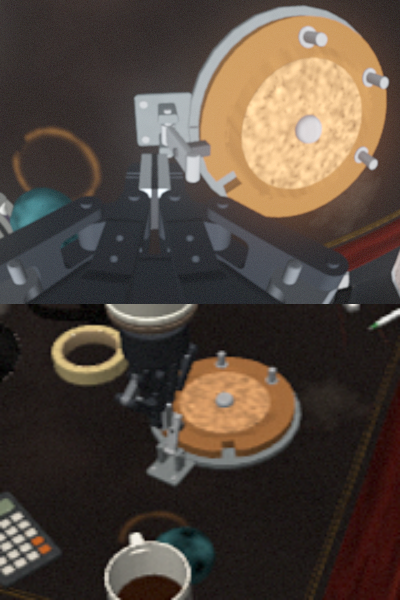

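Add to h.py:
```python
def proj(n,p):
    c=eyes.get_calibration(n);K=c["mtx"]
    if n=="wrist":
        s=status.read_state();E=np.eye(4);E[:3,:3]=s["tool_rot"];E[:3,3]=s["tool_pos"];E=E@c["hand_eye"]
    else: E=c["extrinsics"]
    q=E[:3,:3].T@(np.array(p)-E[:3,3])
    if n!="wrist": return (K@(q/q[2]))[:2]
    r=np.hypot(*q[:2]);th=np.arctan2(r,q[2]);return K[:2,:2]@(q[:2]/r*th)+K[:2,2]
```

Run:
```python
from h import *
pts={"tcp":status.read_state()["tool_pos"],"hinge":(.5402,.1595,.034)}
for a in (120,90,60,40,20): pts["bar%d"%a]=(.5402,.1595-.057*np.cos(np.radians(a)),.034+.057*np.sin(np.radians(a)))
for k,p in pts.items(): print(k,(proj("wrist",p)-[100,80]).round(),((proj("scene",p)-[160,160])*[400/180,296/140]+[0,304]).round())
```

```text
tcp [155. 168.] [161. 426.]
hinge [174. 132.] [171. 449.]
bar120 [128. 165.] [154. 437.]
bar90 [180. 172.] [169. 418.]
bar60 [228. 164.] [183. 409.]
bar40 [247. 154.] [191. 409.]
bar20 [254. 142.] [196. 413.]
```

Run:
```python
from h import *
im=eyes.camera("wrist"); cv2.imwrite("pics/w3.png",cv2.resize(im[150:300,200:350,::-1],None,fx=4,fy=4,interpolation=cv2.INTER_CUBIC))
```

```text
(no output)
```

View pics/w3.png

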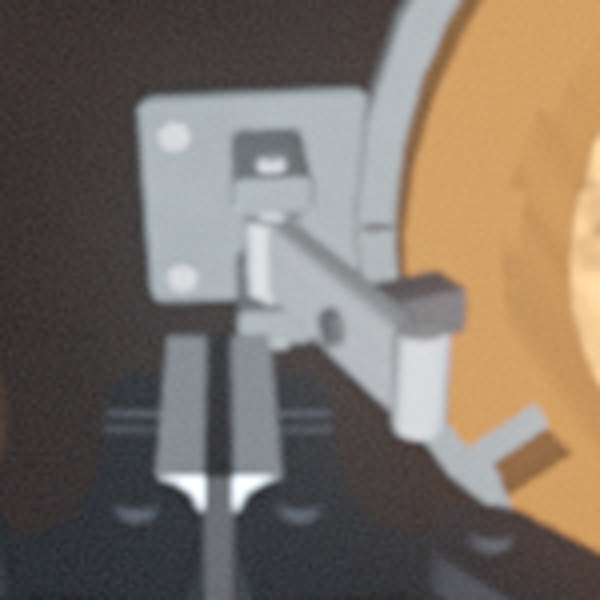

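The crop shows the catch already swung past upright to about 75°. Its bar is at (420,385) and the dark tooth faces the plate, with the fingers free behind it. I'll push a little further, gently.

Emit:
run_rows:
  steps:
    - [[0,0,0.004,0,0,0],[0,0.004,0,0,0,0],[0,0.004,0,0,0,0],[0,0.004,0,0,0,0],[0,0,0,0,0,0]]

```text
t: 5.08
tool_pos: [0.5415, 0.1606, 0.0844]
tool_rot: [[1.0, 0.0, 0.0], [0.0, -1.0, 0.0], [0.0, -0.0, -1.0]]
wrist_force: [-0.2, 0.0, -0.3]
gripper_width: -0.003
finger_force: 0.0
```

Emit:
run_rows:
  steps:
    - [[0,0.004,0,0,0,0],[0,0.004,0,0,0,0],[0,0,0,0,0,0]]

```text
t: 5.45
tool_pos: [0.5415, 0.1526, 0.0844]
tool_rot: [[1.0, 0.0, 0.0], [0.0, -1.0, 0.0], [0.0, -0.0, -1.0]]
wrist_force: [0.3, 0.5, 0.7]
gripper_width: -0.001
finger_force: 0.0
```

Emit:
run_rows:
  steps:
    - [[0,0.004,0,0,0,0],[0,0.004,0,0,0,0],[0,0.004,0,0,0,0],[0,0.004,0,0,0,0],[0,0.004,0,0,0,0],[0,0.004,0,0,0,0],[0,0,0,0,0,0],[0,0,0,0,0,0]]

```text
t: 6.45
tool_pos: [0.5415, 0.129, 0.0844]
tool_rot: [[1.0, 0.001, -0.0], [0.001, -1.0, 0.0], [-0.0, -0.0, -1.0]]
wrist_force: [0.2, 0.1, -0.1]
gripper_width: 0.001
finger_force: 0.0
```

Run:
```python
from h import *
im=eyes.camera("wrist"); cv2.imwrite("pics/w4.png",im[80:,100:500,::-1])
for a in (90,60,40,20,0): print(a,(proj("wrist",(.5402,.1595-.057*np.cos(np.radians(a)),.034+.057*np.sin(np.radians(a))))-[100,80]).round())
```

```text
90 [ 98. 175.]
60 [152. 169.]
40 [178. 158.]
20 [191. 146.]
0 [193. 134.]
```

View pics/w4.png

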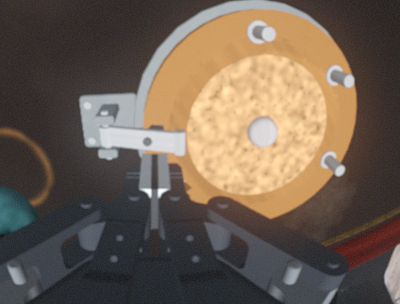

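The catch is down, with the arm flat across to (180,142), which matches riding on the rim. Next I'll go behind the middle stud.

Emit:
run_rows:
  steps:
    - [[0.0202,0.0425,0,0,0,0],[0.0202,0.0425,0,0,0,0],[0.0202,0.0425,0,0,0,0],[0,0,0,0,0,-9.1],[0,0,0,0,0,-9.1],[0,0,0,0,0,-9.1],[0,0,0,0,0,-9.2],[0,0,0,0,0,0]]

```text
t: 7.5
tool_pos: [0.6021, 0.0016, 0.0843]
tool_rot: [[0.804, 0.595, -0.0], [0.595, -0.804, 0.0], [-0.0, -0.0, -1.0]]
wrist_force: [0.6, 0.1, -0.3]
gripper_width: -0.001
finger_force: 0.0
```

Run:
```python
from h import *
im=eyes.camera("wrist"); cv2.imwrite("pics/w5.png",im[:,:,::-1])
s=status.read_state();print(s["tool_pos"],s["tool_rot"][:2,0])
for p in ((.5826,-.0127,.048),(.611,.055,.048),(.5109,-.0218,.048),(.5396,.0455,.04)): print(proj("wrist",p).round())
```

```text
[0.60213851 0.00161078 0.08425827] [0.80546816 0.59263906]
[255. 253.]
[195. 164.]
[211. 319.]
[157. 246.]
```

View pics/w5.png

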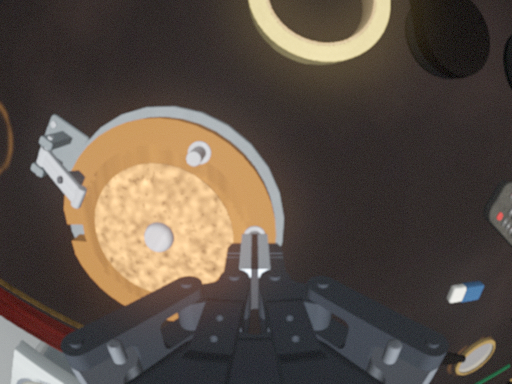

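The wrist view puts the far stud at (193,160), the spindle at (157,238), and the middle stud just at the fingertips (255,235). That is slightly nearer +x than predicted, so I'll back off a little more before lowering.

Emit:
run_rows:
  steps:
    - [[0.006,0,0,0,0,0],[0,0,0.02,0,0,0],[0,0,0.02,0,0,0],[0,0,0.01,0,0,0],[0,0,0,0,0,0]]

```text
t: 8.18
tool_pos: [0.6069, 0.0052, 0.0339]
tool_rot: [[0.804, 0.595, -0.001], [0.595, -0.804, 0.0], [-0.001, -0.001, -1.0]]
wrist_force: [-0.1, -0.1, 0.3]
gripper_width: -0.0
finger_force: 0.0
```

Emit:
run_rows:
  steps:
    - [[-0.003,0,0,0,0,0],[-0.003,0,0,0,0,0],[-0.002,0,0,0,0,0],[-0.002,0,0,0,0,0],[0,0,0,0,0,0]]

```text
t: 8.8
tool_pos: [0.5989, -0.001, 0.0344]
tool_rot: [[0.803, 0.595, 0.0], [0.595, -0.803, 0.0], [0.0, -0.0, -1.0]]
wrist_force: [-0.4, 0.6, -0.1]
gripper_width: 0.0
finger_force: 0.0
```

Emit:
run_rows:
  steps:
    - [[-0.0015,0,0,0,0,0],[-0.0015,0,0,0,0,0],[-0.0015,0,0,0,0,0],[-0.0015,0,0,0,0,0]]

```text
t: 9.3
tool_pos: [0.5942, -0.0046, 0.0344]
tool_rot: [[0.803, 0.595, 0.0], [0.595, -0.803, -0.0], [0.0, 0.0, -1.0]]
wrist_force: [3.3, 0.7, -1.0]
gripper_width: -0.006
finger_force: 1.6
```

Emit:
run_rows:
  steps:
    - [[-0.002,0,0,0,0,1.55],[-0.002,0,0,0,0,1.55],[-0.002,0,0,0,0,1.55]]

```text
t: 9.68
tool_pos: [0.5892, -0.008, 0.0344]
tool_rot: [[0.85, 0.527, 0.0], [0.527, -0.85, 0.0], [0.0, 0.0, -1.0]]
wrist_force: [3.5, 0.3, 0.9]
gripper_width: -0.001
finger_force: 1.5
```

Emit:
run_rows:
  steps:
    - [[-0.002,0.0004,0,0,0,1.55],[-0.002,0.0004,0,0,0,1.55],[-0.002,0.0004,0,0,0,1.55],[-0.002,0.0004,0,0,0,1.55],[-0.002,0.0004,0,0,0,1.55],[-0.002,0.0004,0,0,0,1.55],[-0.002,0.0004,0,0,0,1.55],[-0.002,0.0004,0,0,0,1.55],[-0.002,0.0004,0,0,0,1.55],[-0.002,0.0004,0,0,0,1.55]]

```text
t: 10.92
tool_pos: [0.5726, -0.02, 0.0343]
tool_rot: [[0.96, 0.281, -0.0], [0.281, -0.96, 0.0], [-0.0, -0.0, -1.0]]
wrist_force: [2.1, 3.6, 0.1]
gripper_width: 0.001
finger_force: 1.5
```

Emit:
run_rows:
  steps:
    - [[-0.002,0.0004,0,0,0,1.55],[-0.002,0.0004,0,0,0,1.55],[-0.002,0.0004,0,0,0,1.55]]

```text
t: 11.3
tool_pos: [0.5672, -0.0227, 0.0343]
tool_rot: [[0.979, 0.202, -0.0], [0.202, -0.979, 0.0], [0.0, -0.0, -1.0]]
wrist_force: [2.9, 2.7, -0.8]
gripper_width: -0.003
finger_force: 1.5
```

Emit:
run_rows:
  steps:
    - [[-0.001,0.0002,0,0,0,0.77],[-0.001,0.0002,0,0,0,0.77],[-0.001,0.0002,0,0,0,0.77],[-0.001,0.0002,0,0,0,0.77],[-0.001,0.0002,0,0,0,0.77],[-0.001,0.0002,0,0,0,0.77],[-0.001,0.0002,0,0,0,0.77],[-0.001,0.0002,0,0,0,0.77]]

```text
t: 12.3
tool_pos: [0.5597, -0.0255, 0.0343]
tool_rot: [[0.995, 0.096, 0.0], [0.096, -0.995, 0.0], [0.0, -0.0, -1.0]]
wrist_force: [3.0, 2.6, -0.8]
gripper_width: -0.004
finger_force: 1.5
```

Emit:
run_rows:
  steps:
    - [[-0.0005,0.0001,0,0,0,0.39],[-0.0005,0.0001,0,0,0,0.39],[-0.0005,0.0001,0,0,0,0.39],[-0.0005,0.0001,0,0,0,0.39]]

```text
t: 12.8
tool_pos: [0.5577, -0.0261, 0.0343]
tool_rot: [[0.998, 0.07, -0.0], [0.07, -0.998, 0.0], [-0.0, -0.0, -1.0]]
wrist_force: [3.6, 1.4, 0.9]
gripper_width: -0.002
finger_force: 1.3
```

Emit:
run_rows:
  steps:
    - [[-0.0005,0.0001,0,0,0,0.39],[-0.0005,0.0001,0,0,0,0.39],[-0.0005,0.0001,0,0,0,0.39],[-0.0005,0.0001,0,0,0,0.39]]

```text
t: 13.3
tool_pos: [0.5557, -0.0265, 0.0343]
tool_rot: [[0.999, 0.043, -0.0], [0.043, -0.999, 0.0], [-0.0, -0.0, -1.0]]
wrist_force: [2.9, 1.1, 0.2]
gripper_width: -0.001
finger_force: 1.3
```

Emit:
run_rows:
  steps:
    - [[-0.0005,0.0001,0,0,0,0.39],[-0.0005,0.0001,0,0,0,0.39],[-0.0005,0.0001,0,0,0,0.39]]

```text
t: 13.68
tool_pos: [0.5542, -0.0269, 0.0343]
tool_rot: [[1.0, 0.022, -0.0], [0.022, -1.0, 0.0], [-0.0, -0.0, -1.0]]
wrist_force: [3.2, 1.7, 0.3]
gripper_width: -0.003
finger_force: 1.3
```

Emit:
run_rows:
  steps:
    - [[-0.0003,0,0,0,0,0.2],[-0.0003,0,0,0,0,0.2],[-0.0003,0,0,0,0,0.2]]

```text
t: 14.05
tool_pos: [0.5534, -0.027, 0.0343]
tool_rot: [[1.0, 0.012, 0.0], [0.012, -1.0, -0.0], [0.0, 0.0, -1.0]]
wrist_force: [2.5, 0.9, 0.8]
gripper_width: 0.001
finger_force: 1.4
```

Emit:
run_rows:
  steps:
    - [[-0.0003,0,0,0,0,0.2],[-0.0003,0,0,0,0,0.2]]

```text
t: 14.3
tool_pos: [0.5527, -0.027, 0.0343]
tool_rot: [[1.0, 0.005, 0.0], [0.005, -1.0, -0.0], [0.0, 0.0, -1.0]]
wrist_force: [2.8, -0.5, -0.2]
gripper_width: -0.001
finger_force: 1.4
```

Emit:
run_rows:
  steps:
    - [[-0.0003,0,0,0,0,0.1],[-0.0003,0,0,0,0,0.1]]

```text
t: 14.55
tool_pos: [0.5521, -0.027, 0.0343]
tool_rot: [[1.0, 0.002, 0.0], [0.002, -1.0, -0.0], [0.0, 0.0, -1.0]]
wrist_force: [3.7, -0.8, 0.1]
gripper_width: -0.002
finger_force: 1.4
```

Emit:
run_rows:
  steps:
    - [[-0.0003,0,0,0,0,0.1],[-0.0003,0,0,0,0,0.1]]

```text
t: 14.8
tool_pos: [0.5515, -0.027, 0.0343]
tool_rot: [[1.0, -0.002, -0.0], [-0.002, -1.0, -0.0], [-0.0, 0.0, -1.0]]
wrist_force: [3.9, -2.2, -0.6]
gripper_width: 0.002
finger_force: 1.4
```

Emit:
run_rows:
  steps:
    - [[-0.0003,0,0,0,0,0.1],[-0.0003,0,0,0,0,0.1]]

```text
t: 15.05
tool_pos: [0.5511, -0.0271, 0.0344]
tool_rot: [[1.0, -0.005, 0.0], [-0.005, -1.0, -0.0], [0.0, 0.0, -1.0]]
wrist_force: [3.7, -3.2, -0.5]
gripper_width: -0.0
finger_force: 2.3
```

Run:
```python
from h import *
im=eyes.camera("wrist"); cv2.imwrite("pics/w6.png",im[:,:,::-1])
```

```text
(no output)
```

View pics/w6.png

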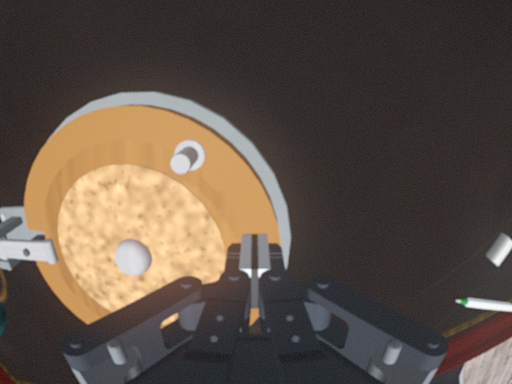

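The notch no longer shows beside the catch, whose bar at (45,250) now lies over it. The force is starting to rise, so I'll continue in small steps.

Emit:
run_rows:
  steps:
    - [[-0.0003,0,0,0,0,0],[0,0,0,0,0,0]]

```text
t: 15.35
tool_pos: [0.5509, -0.027, 0.0344]
tool_rot: [[1.0, -0.005, 0.001], [-0.005, -1.0, -0.0], [0.001, 0.0, -1.0]]
wrist_force: [5.7, -3.0, -1.6]
gripper_width: 0.001
finger_force: 2.8
```

Emit:
run_rows:
  steps:
    - [[-0.0003,0,0,0,0,0],[0,0,0,0,0,0]]

```text
t: 15.6
tool_pos: [0.5508, -0.027, 0.0344]
tool_rot: [[1.0, -0.005, 0.001], [-0.005, -1.0, -0.0], [0.001, 0.0, -1.0]]
wrist_force: [7.7, -2.8, -2.4]
gripper_width: -0.0
finger_force: 3.6
```

Emit:
run_rows:
  steps:
    - [[-0.0004,0,0,0,0,0],[0,0,0,0,0,0]]

```text
t: 15.85
tool_pos: [0.5507, -0.0271, 0.0345]
tool_rot: [[1.0, -0.005, 0.002], [-0.005, -1.0, -0.0], [0.002, 0.0, -1.0]]
wrist_force: [9.3, -2.8, -3.5]
gripper_width: 0.005
finger_force: 4.7
```

Emit:
run_rows:
  steps:
    - [[0,0,0,0,0,0],[0,0,0,0,0,0],[0,0,0,0,0,0]]

```text
t: 16.23
tool_pos: [0.5507, -0.027, 0.0344]
tool_rot: [[1.0, -0.005, 0.002], [-0.005, -1.0, -0.0], [0.002, 0.0, -1.0]]
wrist_force: [9.2, -3.1, -3.3]
gripper_width: -0.002
finger_force: 4.6
```

Emit:
run_rows:
  steps:
    - [[-0.0002,0,0,0,0,0],[0,0,0,0,0,0],[0,0,0,0,0,0],[0,0,0,0,0,0],[0,0,0,0,0,0],[0,0,0,0,0,0],[0,0,0,0,0,0],[0,0,0,0,0,0]]

```text
t: 17.23
tool_pos: [0.5506, -0.0271, 0.0345]
tool_rot: [[1.0, -0.005, 0.002], [-0.005, -1.0, -0.0], [0.002, 0.0, -1.0]]
wrist_force: [10.7, -2.7, -3.7]
gripper_width: 0.003
finger_force: 5.3
```

Emit:
run_rows:
  steps:
    - [[0.001,0,0,0,0,0],[0.002,0,0,0,0,0],[0.004,0,0,0,0,0],[0.006,0,0,0,0,0],[0,0,-0.02,0,0,0],[0,0,-0.04,0,0,0],[0.02,0.02,-0.05,0,0,0],[0.03,0.04,-0.05,0,0,0],[0,0.05,0,0,0,0],[0,0.05,0,0,0,0]]

```text
t: 18.48
tool_pos: [0.6089, -0.1839, 0.1888]
tool_rot: [[1.0, -0.005, 0.0], [-0.005, -1.0, -0.0], [0.0, 0.0, -1.0]]
wrist_force: [0.5, 0.3, 0.3]
gripper_width: 0.002
finger_force: 0.0
```

Emit:
run_rows:
  steps:
    - [[0,0.05,0,0,0,0],[0,0.05,0,0,0,0],[0,0,0,0,0,0],[0,0,0,0,0,0]]

```text
t: 18.98
tool_pos: [0.608, -0.2825, 0.1882]
tool_rot: [[1.0, -0.006, -0.0], [-0.006, -1.0, 0.001], [-0.0, -0.001, -1.0]]
wrist_force: [0.2, -0.0, -0.0]
gripper_width: 0.001
finger_force: 0.0
```

Run:
```python
from h import *
a=eyes.camera("top"); b=eyes.camera("scene")
x=cv2.resize(a[140:240,155:285,::-1],(520,400),interpolation=cv2.INTER_CUBIC); y=cv2.resize(b[180:255,215:305,::-1],(240,200))
o=np.zeros((400,760,3),np.uint8);o[:,:520]=x;o[:200,520:]=y;cv2.imwrite("pics/end.png",o)
```

```text
(no output)
```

View pics/end.png

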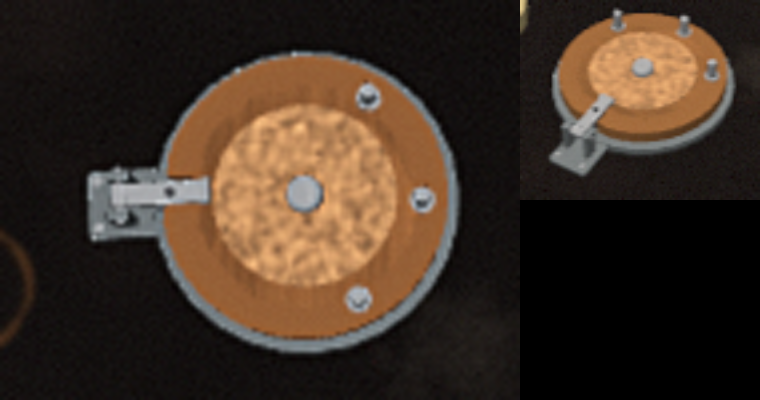

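The catch lies flat across the rim at (160,190) with the notch hidden under it, and the middle stud sits straight opposite at (423,200). The plate stopped hard and the robot is clear, so I'm handing in.

```bash
python3 -c "
from rig import env, eyes, status, order
print(order.sign_off())"
```

```text
the job is handed in; nothing more can be done
None
```

The turntable is locked and handed in at about 19 s: the catch is down in the notch, the plate stopped hard against the tooth, and I held about 11 N on the stud for about 1 s before letting go; the one rough moment was up to about 68 N at the wrist (limit 120 N) while flipping the catch, and I did not separately check the eraser, sharpener and glass weight at the end.

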